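# Find the lid that screws home on the sauce jar

## Task

Close the open steel jar in the wooden rack: two loose black lids lie on the counter, and only one of them belongs to it. Try a lid by setting it on the jar's mouth and screwing it clockwise; if it jams part-way, take it off, lay it upright on the counter and use the other one. In the end the right lid must be screwed fully home on the jar and released, the other lid must lie flat and upright on the counter, and the bottle, the spoon cup and the bowl must be left alone.

Things in the scene. Friction and masses are not known exactly. Their poses are not given: they have to be found in the camera images.
- rack: fixed wooden rack, 140 x 300 x 30 mm, origin under its centre, z up, long side along y, with two equal steel jars 150 mm apart along y: the open one at +y, at -y one already closed with a lid of the same kind (bar's top 137 mm above the counter; leave it)
- jar_mouth (a point): centre of the open jar's rim, 105 mm above the counter, x and y axes as the rack. Neck 62 mm across, 72 over its thread, open 52; shoulder (92 across) 30 mm below the rim. A flat steel ear sticks out of the jar towards -x, 45 mm below the rim, to 75 mm from the axis. The thread has two starts, so a half turn makes no difference
- jar_start (a point): where a lid's middle point stands when set on the thread: on the jar's axis, 14 mm above the rim. x axis towards the side away from the ear. A lid set on with its bar in line with the ear (parallel to this x, either way round), or up to 80 degrees anticlockwise of that, comes down to this height; at other angles its lugs stand on top of the thread, higher
- jar_home (a point): where the right lid's middle point is when home (plate on the rim): on the axis, 5 mm above the rim. From the bar in line with the ear it takes 65 degrees clockwise seen from above, the lid sinking 9 mm evenly; follow it down. A stop ends the turn near 68. The wrong lid jams at 25 to 40 degrees, over 3 mm too high; turned back anticlockwise to the ear it lifts off
- lid_a_mid (a point): lid A: loose black screw lid, 82 mm across, 54 high, 90 g, upright on the counter. Both lids look alike; which one fits the open jar changes every start. Skirt 22 mm high (76 inside), plate 4 mm, on it an upright grip bar along the lid's x axis through the centre, 64 long, 14 wide, 28 high. This point: on the axis, 27 mm above the skirt's lower edge and below the bar's top; z up
- lid_b_mid (a point): lid B: loose black screw lid, 82 mm across, 54 high, 90 g, upright on the counter. Both lids look alike; which one fits the open jar changes every start. Skirt 22 mm high (76 inside), plate 4 mm, on it an upright grip bar along the lid's x axis through the centre, 64 long, 14 wide, 28 high. This point: on the axis, 27 mm above the skirt's lower edge and below the bar's top; z up
- lid_a: the same lid A; origin at the centre of its skirt's lower edge, x along the bar. Two thread lugs inside the skirt, under the bar's two ends, 4 to 8 mm above its edge, so a half turn makes no difference; hidden key posts under the plate reach to 11 mm above the skirt's edge and let each lid go home only on its own jar
- lid_b: the same lid B; origin at the centre of its skirt's lower edge, x along the bar. Two thread lugs inside the skirt, under the bar's two ends, 4 to 8 mm above its edge, so a half turn makes no difference; hidden key posts under the plate reach to 11 mm above the skirt's edge and let each lid go home only on its own jar
- sauce_bottle: bystander: amber bottle, 64 mm across, 200 mm high, loose on the counter beside the rack; origin under its centre
- spoon_cup: bystander: black cup of white spoons, 84 mm across, about 185 mm high with the spoons, loose on the counter beside the rack; origin under its centre
- sauce_bowl: bystander: white bowl, 100 mm across, 45 mm high, loose on the robot's side of the rack; origin under its centre

How it is judged (in metres and radians):
At the end, for the whole second after the job is handed in: One lid is on the open jar, level (within 0.05 rad), centred within 4 mm, and fully home: its middle point less than 6.8 mm above the rim (5 mm when the plate touches the rim). The other lid lies upright on the counter (within 0.1 rad, its middle below 32 mm). Both are released and at rest ((((horizontal distance between lid_a_mid and jar_mouth below 0.004 m and z of lid_a_mid in the frame of jar_mouth between 0.002 and 0.0068 m and angle between lid_a_mid's own z axis and vertical below 0.05 rad) and (height (world z) of lid_b_mid below 0.032 m and angle between lid_b_mid's own z axis and vertical below 0.1 rad)) or ((horizontal distance between lid_b_mid and jar_mouth below 0.004 m and z of lid_b_mid in the frame of jar_mouth between 0.002 and 0.0068 m and angle between lid_b_mid's own z axis and vertical below 0.05 rad) and (height (world z) of lid_a_mid below 0.032 m and angle between lid_a_mid's own z axis and vertical below 0.1 rad))) and linear speed of each of lid_a, lid_b below 0.02 m/s).
It fails at once if the bottle is shoved by more than 30 mm or tipped (distance of sauce_bottle from where it was at the start of the episode above 0.03 m or angle between sauce_bottle's own z axis and vertical above 0.3 rad).
It fails at once if the spoon cup is shoved by more than 30 mm or tipped (distance of spoon_cup from where it was at the start of the episode above 0.03 m or angle between spoon_cup's own z axis and vertical above 0.3 rad).
It fails at once if the bowl is shoved by more than 30 mm or tipped (distance of sauce_bowl from where it was at the start of the episode above 0.03 m or angle between sauce_bowl's own z axis and vertical above 0.3 rad).
It also fails if it takes over 72 s, if anything falls off the work surface, if the arm or the gripper's body presses on something with over 40 N, if the wrist force passes 120 N, or if a joint passes its speed limit or range.

## Robot

A 6-joint arm with a two-finger parallel gripper is mounted at the origin on the work surface. World frame = base frame: x ahead of the robot, y to its left, z up, the work surface at z = 0. Lengths are in mm, angles in rad, forces in N, time in s.
With the tool pointing down it reaches from about 275 to 750 mm from the base axis. Payload 10.2 kg.
Tool frame: the origin (TCP) lies at the very end of the fingers, on their centre line; the grasp point (between the pads) lies 19 mm behind it; z points along the fingers, y is the line along which they close (so a half turn about z gives the same grasp; the last joint's range is limited). The gripper opens to 88 mm and grips with 3 to 60 N. Pads are 18 mm wide; open, the fingers measure 123 mm over their backs; the gripper's body (75 mm by 187 mm) begins 45 mm behind the grasp point.
Start: joints at [-1.547, 0.313, 1.498, -0, 1.331, -0.223], TCP at [128.245, -509.102, 238.72] pointing down, gripper open.
Joint ranges: [-2.94, 2.94], [-0.97, 2.17], [0.19, 2.56], [-1.23, 4.37], [0.02, 3.11], [-2.88, 2.88]. Speed limits (rad/s): [2.39, 2.39, 3.01, 3.14, 3.14, 3.14].

## Interface

Orientations are given as a unit quaternion [w, x, y, z].
In Python, from cell import state, camera, calibration, job_done gives the robot as it stands.
- The arm moves only by the tool play_rows, never from a script. Its argument "motion" is a list of rows, each a list of 6 numbers: the shift along the world's x, y, z in cm, then the turn, a rotation vector about the world's x, y, z in rad. In form: [[x, y, z, ax, ay, az], ...]. A call has 1 to 5 rows; each row shifts and turns the commanded pose from where the row before left it; what a row does not reach is not made up. A row lasts 1/10 s, in which the tool goes at most 50 mm and 8.59 degrees, less where a joint would pass 70% of its speed; a pose out of reach is approached as far as the arm can. A call with a gripper value outside its range is refused whole. "grip" is the closure, from -1 (fully open) to 1 (shut), set as the call begins (left out, the last holds). The fingers move at their own pace and stop on an object; "grip_force" is the grip in N (left out, the last holds). Time passes only in rows, so rows that do not move let the fingers close. It gives the time, the measured TCP pose, the force, the opening and the grip force at its end, in the units of the state.
- state(): the state, without advancing time (a new reading comes with each control period).
- camera(name): name is "scene" or "side" or "wrist"; returns the picture (480x640x3 uint8, red, green, blue); there is no depth.
- calibration(name): a dict with "vertical_fov" (degrees; the focal length in pixels is half the picture's height over the tangent of half this angle, whatever the lens; pixels are square), "cx", "cy" (the principal point, pixels), "camera_from_world" (4x4, takes a point from world to camera coordinates). Camera axes: x right, y down, z forward; pixel columns grow to the right and rows downward; lengths in mm; the calibration is good to about 2 mm. The wrist camera is an equidistant fisheye: a pixel r from the principal point sees the ray r / f radians off the axis. A picture is of the moment at which its call begins: read the wrist's pose just before it. calibration takes no time and is no camera call; for the wrist camera it gives the pose at the moment of the call.
- job_done(): hands the job in; it is judged then, once.
The state is a dict: "time": time; "qpos": joint angles; "joint_velocities": joint speeds; "effort": joint torques, N m; "tcp_pos": TCP position; "eef_rot": TCP orientation; "contact_force": force on the tool from outside, world axes, zero at the start; "moment": the same for the moment, N m; "grip_width": opening from 0.0 (shut) to 1.0 (fully open); "finger_force": force on a finger pad.
Only numpy, scipy, OpenCV 4.12 (cv2) and the standard library are available. Lean on these libraries where they do the work, as an engineer would, in place of code of your own. Each camera call takes 0.05 s, during which the arm holds its last target. There are 200 camera calls.

## Working session

There is one attempt and no reset: what is moved stays moved. The work goes in short steps, Python scripts to look and compute and a tool call to move; the robot and the scene stay as the last step left them, time stands still between calls to the robot, and variables do not carry over. Pictures are saved under pics/ and viewed, at most 10 in all, crops included, and the job is handed in when it is done.

Besides the shell and the picture viewer there is one more tool, called after ">>>" as a command line: name --pt "numbers of a row" for each row, then --argument value for the rest. play_rows: Moves the arm, as the interface text tells. Its arguments: {"type":"object","properties":{"motion":{"type":"array","items":{"type":"array","items":{"type":"number"}}},"grip":{"type":"number"},"grip_force":{"type":"number"}},"required":["motion"]}

```bash
mkdir -p pics
python3 - <<'E'
from cell import state,camera,calibration
import cv2,numpy as np
s=state();print(s)
for n in("scene","side","wrist"):
    print(n,calibration(n)); im=camera(n); cv2.imwrite(f"pics/{n}0.png",im[:,:,::-1])
E
```

```text
{'time': 0.0, 'qpos': array([-1.54743422e+00,  3.13425047e-01,  1.49845386e+00, -1.64332883e-05,
        1.33097769e+00, -2.23389585e-01]), 'joint_velocities': array([0.00031241, 0.00048622, 0.00035411, 0.00077205, 0.00033354,
       0.0004107 ]), 'effort': array([-1.17968673e-03, -4.02213907e+01, -2.52276492e+01,  6.94457442e-02,
        3.52131331e-02, -8.03984130e-05]), 'tcp_pos': array([ 128.21762507, -508.84436181,  238.16751692]), 'eef_rot': array([-6.29610267e-04,  9.92398411e-01,  1.23065004e-01,  5.51601411e-05]), 'contact_force': array([-0.695154  ,  0.28474347, -0.19469914]), 'moment': array([ 0.05950496,  0.00879749, -0.04776177]), 'finger_force': 0.0, 'grip_width': 0.9970912555340385}
scene {'vertical_fov': 49.33130325552211, 'cx': 323.8843072329974, 'cy': 240.11142552717604, 'camera_from_world': array([[-7.56910100e-01,  6.53390930e-01, -1.29380369e-02,
         4.51756491e+02],
       [ 4.09437539e-01,  4.58689963e-01, -7.88647209e-01,
        -1.48410698e+02],
       [-5.09360386e-01, -6.02232356e-01, -6.14709840e-01,
         1.54803116e+03],
       [ 0.00000000e+00,
[... 272 characters left out ...]
2931989e-02, -6.32301813e-01, -7.71434830e-01,
         1.24907887e+02],
       [ 1.14752445e-01,  7.63068303e-01, -6.36049244e-01,
         1.22273755e+03],
       [ 0.00000000e+00,  0.00000000e+00,  0.00000000e+00,
         1.00000000e+00]])}
wrist {'vertical_fov': 65.70646984690485, 'cx': 323.3738935805274, 'cy': 241.67676877889636, 'camera_from_world': array([[ 2.43216176e-01, -9.69971199e-01, -1.32867016e-03,
        -5.24159058e+02],
       [-9.37661641e-01, -2.35464855e-01,  2.55630494e-01,
        -3.47293061e+01],
       [-2.48267072e-01, -6.09276284e-02, -9.66773647e-01,
         3.88729156e+02],
       [ 0.00000000e+00,  0.00000000e+00,  0.00000000e+00,
         1.00000000e+00]])}
```

View pics/scene0.png

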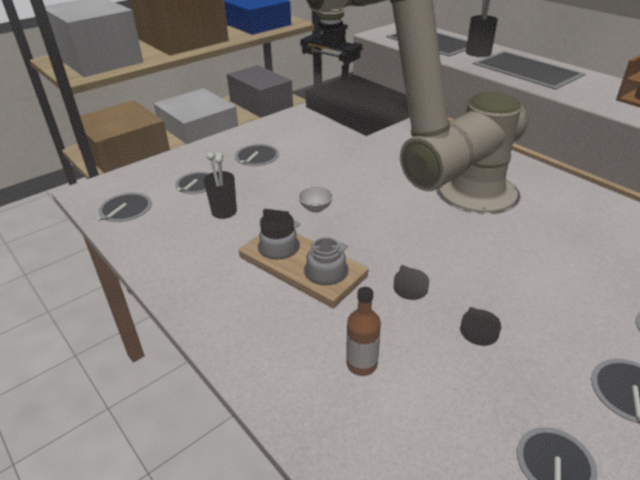

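View pics/side0.png

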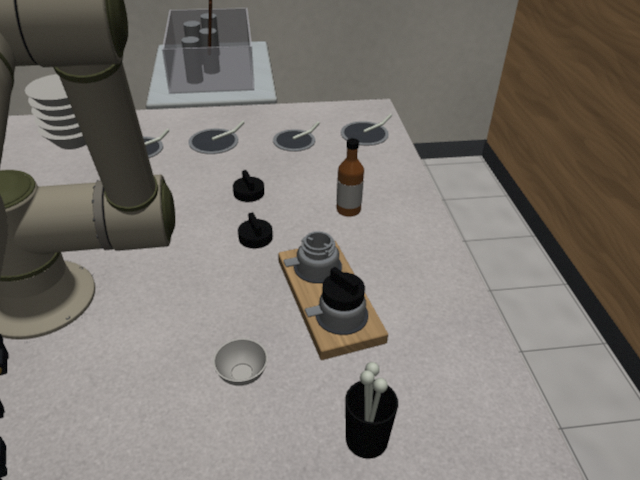

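The scene view shows the loose lids at about (411,282) and (481,325), the open jar's rim at (327,245) and the bottle at (364,340). In the side view the lids are at (255,233) and (248,189), the rim at (319,240), the ear points left to (290,262), and the bowl is at (241,363).

```bash
cat > h.py <<'E'
from cell import state,camera,calibration
import cv2,numpy as np
def ray(c,u,v,fish=False):
    f=240/np.tan(np.radians(c['vertical_fov']/2)); x,y=u-c['cx'],v-c['cy']
    if fish:
        r=np.hypot(x,y); th=r/f; d=np.array([np.sin(th)*x/max(r,1e-9),np.sin(th)*y/max(r,1e-9),np.cos(th)])
    else: d=np.array([x/f,y/f,1.])
    M=c['camera_from_world'];R=M[:3,:3]; d=R.T@d
    return -R.T@M[:3,3], d/np.linalg.norm(d)
def plane(r,z): o,d=r; return o+d*(z-o[2])/d[2]
def tri(*rs):
    A=sum(np.eye(3)-np.outer(d,d) for o,d in rs); b=sum((np.eye(3)-np.outer(d,d))@o for o,d in rs)
    p=np.linalg.solve(A,b); return p,max(np.linalg.norm(np.cross(p-o,d)) for o,d in rs)
def proj(c,p,fish=False):
    f=240/np.tan(np.radians(c['vertical_fov']/2)); q=c['camera_from_world'][:3]@np.append(p,1)
    if fish:
        r=np.hypot(*q[:2]); k=f*np.arctan2(r,q[2])/r; return c['cx']+k*q[0],c['cy']+k*q[1]
    return c['cx']+f*q[0]/q[2],c['cy']+f*q[1]/q[2]
E
python3 - <<'E'
from h import *
cs,cd=calibration("scene"),calibration("side")
for n,a,b in(("lid1",(411,282),(255,233)),("lid2",(481,325),(248,189)),("rim",(327,245),(319,240)),("closedtop",(277,215),(345,281)),("bowl",(316,198),(241,363)),("bottletop",(366,294),(352,144)),("cuptop",(220,179),(371,393))):
    p,e=tri(ray(cs,*a),ray(cd,*b)); print(n,p.round(0),round(e,1))
for n in("scene","side"):
    im=cv2.imread(f"pics/{n}0.png"); m=(im.max(2)<65).astype('uint8')
    k,l,st,ce=cv2.connectedComponentsWithStats(m)
    for i in range(1,k):
        if 200<st[i,4]<4000: print(n,st[i],ce[i].round(1))
E
```

```text
lid1 [461. 151.  15.] 1.3
lid2 [452. 338.  14.] 1.9
rim [591.   2. 105.] 3.0
closedtop [ 620. -146.  123.] 3.4
bowl [ 416. -246.   33.] 2.2
bottletop [702. 238. 192.] 1.3
cuptop [ 622. -395.  112.] 0.7
scene [   3    0   73  184 1420] [38.5 88.5]
scene [  32    0   65  177 1800] [63.6 84.2]
scene [467  15  30  41 967] [481.   35.1]
scene [403 142  37  45 709] [418.5 169. ]
scene [204 172  32  46 998] [221.  195.3]
scene [261 210  33  28 742] [276.3 223.9]
scene [461 312  39  33 908] [479.9 328.8]
side [182   0  37  47 697] [203.5  31.7]
side [345 124  40  37 731] [360.2 137.6]
side [193 131  41  20 564] [212.  140.8]
side [277 132  34  16 377] [292.9 139.9]
side [233 170  31  32 683] [248.  188.1]
side [338 170  25  16 223] [349.4 178.9]
side [238 213  34  35 858] [254.7 232.5]
side [307 233  23  15 228] [318.2 239.9]
side [ 294  253   74   82 2833] [336.3 295.6]
side [  0 334   8  41 233] [  2.7 356.9]
side [ 346  381   52   77 2710] [368.6 421.7]
side [  0 437   7  43 224] [  2.4 458.7]
```

>>> play_rows --pt "2.1 4.4 0.5 0 0 0" --pt "2.1 4.4 0.5 0 0 0" --pt "2.1 4.4 0.5 0 0 0" --pt "2.1 4.4 0.5 0 0 0" --pt "2.1 4.4 0.5 0 0 0"

```text
time: 0.65
tcp_pos: [233.6, -287.2, 263.8]
eef_rot: [-0.0, 0.992, 0.123, 0.0]
contact_force: [1.0, -0.0, 0.3]
grip_width: 1.0
finger_force: 0.0
```

>>> play_rows --pt "2.1 4.4 0.5 0 0 0" --pt "2.1 4.4 0.5 0 0 0" --pt "2.1 4.4 0.5 0 0 0" --pt "2.1 4.4 0.5 0 0 0" --pt "2.1 4.4 0.5 0 0 0"

```text
time: 1.15
tcp_pos: [338.5, -67.1, 289.1]
eef_rot: [0.0, 0.992, 0.123, 0.0]
contact_force: [1.5, -0.9, 0.3]
grip_width: 1.0
finger_force: 0.0
```

>>> play_rows --pt "2.1 4.4 0.5 0 0 0" --pt "2.1 4.4 0.5 0 0 0" --pt "2.1 4.4 0.5 0 0 0" --pt "2.1 4.4 0.5 0 0 0" --pt "2.1 4.4 0.5 0 0 0"

```text
time: 1.65
tcp_pos: [443.6, 153.2, 313.8]
eef_rot: [0.0, 0.992, 0.123, -0.0]
contact_force: [0.5, -1.0, -0.1]
grip_width: 0.996
finger_force: 0.0
```

Run:
```python
from h import *
import pickle
s=state();print(s['time'],s['tcp_pos'],s['eef_rot'],s['qpos'])
c=calibration("wrist");im=camera("wrist")[:,:,::-1];cv2.imwrite("pics/w1.png",im);pickle.dump(c,open("w1.pkl","wb"))
```

```text
1.65 [443.5523393  153.19122615 313.81376298] [ 5.42253344e-05  9.92361763e-01  1.23361778e-01 -1.49416773e-05] [ 8.21608088e-02  1.42099099e-01  1.51747317e+00 -1.10030555e-04
  1.48204574e+00  1.40561323e+00]
```

View pics/w1.png

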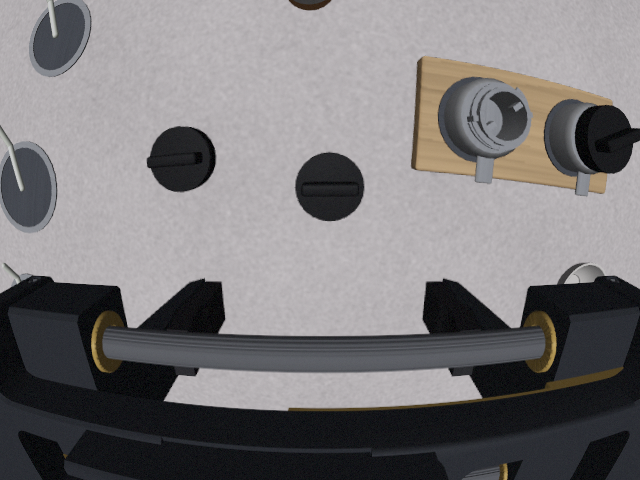

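The wrist view shows the near lid at (330,187) and the far lid at (181,159), both bars almost horizontal in the picture. The open jar's rim is at (499,118), its ear at (484,170), and the closed jar is at (605,140).

>>> play_rows --pt "0 -0.4 -0.5 0 0 0.143" --pt "0 -0.4 -0.5 0 0 0.143" --pt "0 -0.4 -0.5 0 0 0.143" --pt "0 -0.4 -0.5 0 0 0.143" --pt "0 -0.4 -0.5 0 0 0.143"

```text
time: 2.2
tcp_pos: [443.1, 130.7, 288.3]
eef_rot: [-0.0, 0.885, 0.465, -0.0]
contact_force: [0.2, -0.4, 0.3]
grip_width: 0.997
finger_force: 0.0
```

>>> play_rows --pt "0.2 -0.4 -0.5 0 0 0.143" --pt "0.2 -0.4 -0.5 0 0 0.143" --pt "0.2 -0.4 -0.5 0 0 0.143" --pt "0.2 -0.4 -0.5 0 0 0.143" --pt "0.2 -0.4 -0.5 0 0 0.143"

```text
time: 2.7
tcp_pos: [453.2, 110.6, 263.3]
eef_rot: [-0.0, 0.666, 0.746, -0.0]
contact_force: [0.8, 0.5, 0.2]
grip_width: 0.998
finger_force: 0.0
```

>>> play_rows --pt "0 0 0 0 0 0.143" --pt "0 0 0 0 0 0"

```text
time: 2.9
tcp_pos: [453.1, 110.8, 263.5]
eef_rot: [-0.0, 0.613, 0.79, -0.0]
contact_force: [-0.4, -0.7, 0.1]
grip_width: 1.0
finger_force: 0.0
```

Run:
```python
from h import *
import pickle
s=state();print(s['time'],s['tcp_pos'],s['eef_rot'],s['qpos'])
c=calibration("wrist");im=camera("wrist")[:,:,::-1];cv2.imwrite("pics/w2.png",im);pickle.dump(c,open("w2.pkl","wb"))
a=cv2.imread("pics/w1.png")
g=lambda i:np.clip(i.astype(float)*2.,0,255).astype('uint8')
crop1=cv2.resize(g(a[110:230,130:380]),None,fx=3.2,fy=3.2,interpolation=cv2.INTER_CUBIC)
cv2.imwrite("pics/w1c.png",crop1)
```

```text
2.9 [453.13020601 110.76056936 263.4547652 ] [-2.72508647e-04  6.13419539e-01  7.89757151e-01 -1.93903151e-04] [-1.22543334e-02  1.64534427e-01  1.62135700e+00  2.03252253e-05
  1.35636984e+00 -2.62288486e-01]
```

View pics/w2.png

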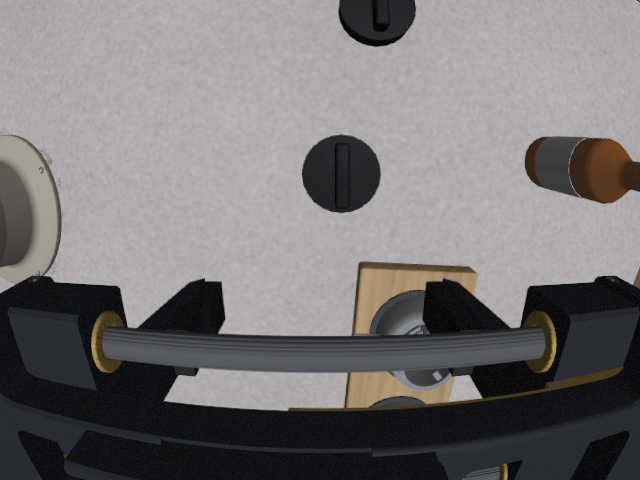

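View pics/w1c.png

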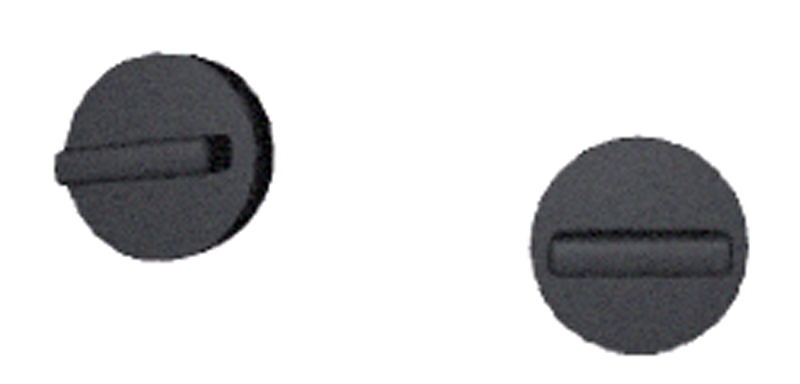

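The second view shows the near lid's bar running vertically from (342,143) to (342,209), with the far lid at (377,12). In the crop the near bar's ends are at (302,190.6) and (359,190), and the far bar's at (147,162.5) and (195,159).

Run:
```python
from h import *
import pickle
w1,w2=[pickle.load(open(f"w{i}.pkl","rb")) for i in(1,2)]
cs,cd=calibration("scene"),calibration("side")
print("near bar",tri(ray(w1,330.3,190.3,1),ray(w2,342,176,1)))
for nm,c,pts in(("near1",w1,[(301.9,190.6),(358.8,190)]),("near2",w2,[(342,143),(342,209)]),("far1",w1,[(147.2,162.5),(195,158.8)])):
    a,b=[plane(ray(c,*p,1),54) for p in pts]; d=b-a
    print(nm,((a+b)/2).round(1),np.linalg.norm(d).round(1),np.degrees(np.arctan2(d[1],d[0])).round(1))
# disc centroids (silhouette, plate z=26)
for i,c in((1,w1),(2,w2)):
    im=cv2.imread(f"pics/w{i}.png"); m=(im.max(2)<75).astype('uint8')
    k,l,st,ce=cv2.connectedComponentsWithStats(m)
    for j in range(1,k):
        if 2000<st[j,4]<8000 and st[j,1]<250: print(i,st[j],ce[j].round(1),plane(ray(c,*ce[j],1),26).round(1))
print("rim",tri(ray(w1,499,118,1),ray(cs,327,245),ray(cd,319,240)), plane(ray(w1,499,118,1),105))
print("far",tri(ray(w1,171,160.6,1),ray(cs,474,314),ray(cd,246,178)))
g=lambda im,a,b,f:cv2.resize(im[a[1]:b[1],a[0]:b[0]],None,fx=f,fy=f,interpolation=cv2.INTER_CUBIC)
A=g(cv2.imread("pics/w1.png"),(430,60),(560,190),3.0)
B=g(cv2.imread("pics/side0.png"),(280,220),(370,310),390/90)
out=np.hstack([A,B]);cv2.imwrite("pics/rim.png",out)
```

```text
near bar (array([460.92021614, 150.2822663 ,  53.54354247]), np.float64(0.21432380882512225))
near1 [461.1 150.   54. ] 62.5 -75.2
near2 [461.  150.3  54. ] 63.7 -75.3
far1 [453.2 336.8  54. ] 61.5 -75.2
1 [ 548  105   92   73 4194] [595.6 140.2] [ 631.4 -193.1   26. ]
1 [ 147  126   69   66 3400] [181.9 158.4] [455.  333.6  26. ]
1 [ 296  153   68   68 3626] [329.3 186.4] [462. 151.  26.]
2 [ 339    0   77   47 2920] [376.4  19.6] [456.  320.4  26. ]
2 [ 302  135   78   78 4688] [340.8 173.4] [460.9 151.   26. ]
2 [ 525  137   81   66 3317] [561.2 164.9] [711.5 236.8  26. ]
rim (array([589.13985132,   2.79671504, 102.92117812]), np.float64(5.0037630948796386)) [584.76527954   5.59476731 105.        ]
far (array([455.66767774, 331.12262213,  50.34288925]), np.float64(10.906847736433047))
```

View pics/rim.png

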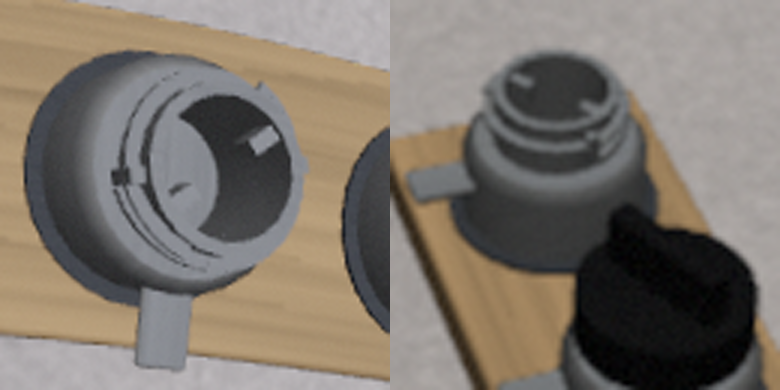

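The opening in the wrist view is centred near (504.7,115.7), and in the side view near (318.5,240.3). The near lid measures (461, 150.2), bar top 53.5 mm, bar direction 104.8°, which agrees with the given sizes, so I'll grasp it.

>>> play_rows --pt "0.16 0.79 -4.0 0 0 0.008" --pt "0.16 0.79 -4.0 0 0 0" --pt "0.16 0.79 -4.0 0 0 0" --pt "0.16 0.79 -4.0 0 0 0" --pt "0.15 0.79 -4.0 0 0 0"

```text
time: 3.45
tcp_pos: [461.2, 150.8, 62.4]
eef_rot: [0.0, 0.612, 0.791, 0.0]
contact_force: [0.7, -0.1, 0.0]
grip_width: 1.001
finger_force: 0.0
```

>>> play_rows --pt "0 0 -1.4 0 0 0" --pt "0 0 -1.2 0 0 0" --pt "0 0 -0.8 0 0 0" --pt "0 0 0 0 0 0"

```text
time: 3.85
tcp_pos: [461.1, 150.3, 29.4]
eef_rot: [-0.0, 0.611, 0.791, -0.0]
contact_force: [-0.6, -0.3, 0.4]
grip_width: 0.999
finger_force: 0.0
```

>>> play_rows --pt "0 0 0 0 0 0" --pt "0 0 0 0 0 0" --pt "0 0 0 0 0 0" --pt "0 0 0 0 0 0" --pt "0 0 0 0 0 0" --grip 1 --grip_force 35

```text
time: 4.35
tcp_pos: [461.2, 150.4, 29.9]
eef_rot: [0.0, 0.611, 0.792, 0.0]
contact_force: [0.4, 0.2, -0.0]
grip_width: 0.567
finger_force: 0.0
```

Run:
```python
from h import *
import pickle
w1=pickle.load(open("w1.pkl","rb"));cs,cd=calibration("scene"),calibration("side")
print(tri(ray(w1,504.7,115.7,1),ray(cd,318.5,240.3)),plane(ray(w1,504.7,115.7,1),105),plane(ray(cd,318.5,240.3),105))
s=state();print(s['tcp_pos'],s['qpos'],s['contact_force'],s['grip_width'],s['finger_force'])
```

```text
(array([591.15728976,  -0.74034501, 104.01881648]), np.float64(1.4948654405902895)) [ 5.89394433e+02 -1.64238400e-01  1.05000000e+02] [592.49711049  -1.48622617 105.        ]
[461.23850333 150.39961929  29.92366857] [ 7.31209558e-02  5.10940928e-01  1.83621446e+00  8.90990150e-06
  7.94054287e-01 -1.83754543e-01] [ 0.3785551   0.17754839 -0.02861108] 0.5671768859492866 0.0
```

>>> play_rows --pt "0 0 0 0 0 0" --pt "0 0 0 0 0 0" --pt "0 0 0 0 0 0" --pt "0 0 0 0 0 0" --pt "0 0 0 0 0 0"

```text
time: 4.85
tcp_pos: [461.2, 150.4, 29.7]
eef_rot: [0.0, 0.611, 0.792, 0.0]
contact_force: [-0.7, -0.4, -0.1]
grip_width: 0.157
finger_force: 35.0
```

>>> play_rows --pt "0 0 0.5 0 0 0" --pt "0 0 2 0 0 0" --pt "0 0 4 0 0 0" --pt "0 0 4 0 0 0" --pt "0 0 4 0 0 0"

```text
time: 5.35
tcp_pos: [460.7, 150.4, 176.5]
eef_rot: [-0.0, 0.611, 0.792, -0.0]
contact_force: [1.0, 0.4, -2.0]
grip_width: 0.157
finger_force: 35.0
```

>>> play_rows --pt "0.6 -1.3 0.5 0 0 -0.148" --pt "0.6 -1.3 0.5 0 0 -0.148" --pt "0.6 -1.3 0.5 0 0 -0.148" --pt "0.6 -1.3 0.5 0 0 -0.148" --pt "0.6 -1.3 0.5 0 0 -0.148"

```text
time: 5.85
tcp_pos: [491.2, 84.9, 200.2]
eef_rot: [-0.0, 0.857, 0.515, -0.0]
contact_force: [-0.2, -0.6, 0.1]
grip_width: 0.157
finger_force: 35.0
```

>>> play_rows --pt "0.6 -1.3 0.5 0 0 -0.148" --pt "0.6 -1.3 0.5 0 0 -0.148" --pt "0.6 -1.3 0.5 0 0 -0.148" --pt "0.6 -1.3 0.5 0 0 -0.148" --pt "0.6 -1.3 0.5 0 0 -0.148"

```text
time: 6.35
tcp_pos: [521.1, 19.9, 225.1]
eef_rot: [-0.0, 0.985, 0.17, -0.0]
contact_force: [-0.6, 0.2, -1.2]
grip_width: 0.156
finger_force: 35.0
```

>>> play_rows --pt "0.6 -1.3 0.5 0 0 -0.148" --pt "0 0 0 0 0 0"

```text
time: 6.55
tcp_pos: [527.6, 6.3, 230.3]
eef_rot: [0.0, 0.995, 0.098, 0.0]
contact_force: [-0.5, 1.2, -0.8]
grip_width: 0.153
finger_force: 35.0
```

Run:
```python
from h import *
import pickle
s=state();print(s['time'],s['tcp_pos'],s['eef_rot'],s['qpos'],s['grip_width'],s['finger_force'])
c=calibration("wrist");im=camera("wrist")[:,:,::-1];cv2.imwrite("pics/w3.png",im);pickle.dump(c,open("w3.pkl","wb"))
```

```text
6.55 [527.57958154   6.29445838 230.26693168] [2.54253592e-04 9.95155251e-01 9.83145659e-02 4.55847597e-04] [-2.10219965e-01  3.24664155e-01  1.50413198e+00 -2.14645075e-04
  1.31177343e+00  1.16368393e+00] 0.15285310143807282 35.00114883296192
```

View pics/w3.png

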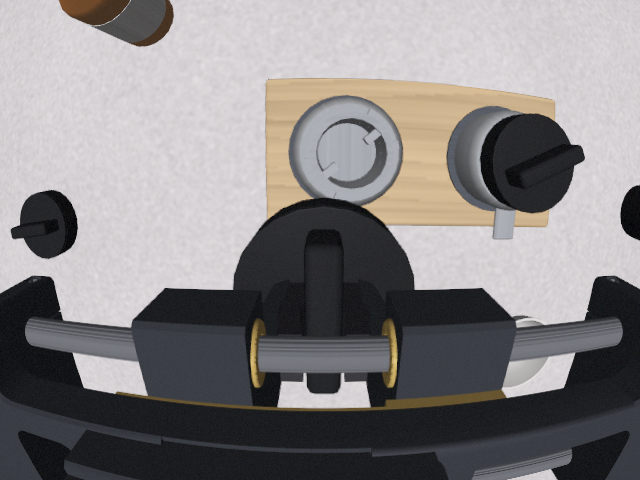

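This view shows the open jar nearly from above: opening centred near (352,153), rack's left edge from (266,79) to (266,212). The lid is held cleanly, with its bar in line with the tool.

Run:
```python
from h import *
import pickle
w1,w3=[pickle.load(open(f"w{i}.pkl","rb")) for i in(1,3)]
a,b=[plane(ray(w3,*p,1),30) for p in((266.5,79),(266.5,212))];d=a-b
print("rack x yaw",np.degrees(np.arctan2(d[1],d[0])),a,b,np.linalg.norm(d))
a,b=[plane(ray(w3,*p,1),30) for p in((267,79),(554,100))];d=a-b
print("rack y yaw-90",np.degrees(np.arctan2(d[1],d[0]))-90,np.linalg.norm(d),a,b)
for u,v in((352,153),(353,154)):
    print(plane(ray(w3,u,v,1),105),tri(ray(w1,504.7,115.7,1),ray(w3,u,v,1)))
im=cv2.imread("pics/w3.png")
cv2.imwrite("pics/w3c.png",cv2.resize(im[85:215,280:410],None,fx=4.5,fy=4.5,interpolation=cv2.INTER_CUBIC))
```

```text
rack x yaw 10.473629193130138 [644.02613482  83.17331318  30.        ] [519.97813499  60.24142555  30.        ] 126.1498225687747
rack y yaw-90 10.929344371540168 294.2714451915515 [644.09680988  82.70945284  30.        ] [ 699.89018567 -206.22441965   30.        ]
[590.39935815  -2.11280905 105.        ] (array([590.43830372,  -2.45196781, 100.287379  ]), np.float64(0.06461364904877431))
[589.83358201  -2.9720283  105.        ] (array([590.26070872,  -3.15828317,  99.34230348]), np.float64(0.5362315988160604))
```

View pics/w3c.png

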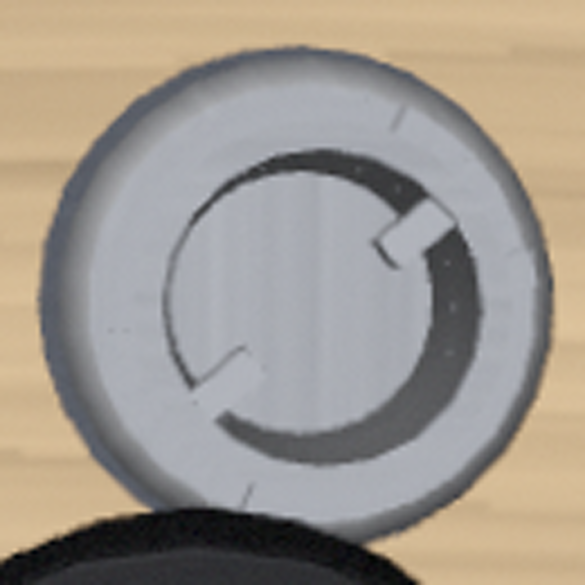

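Jar axis ≈ (590.2, -2.0), consistent with the rack corners; rack yaw ≈ 10.8°. I'll set the lid on at about +9°.

>>> play_rows --pt "2.1 -0.28 -1 0 0 0.07" --pt "2.1 -0.28 -1 0 0 0.07" --pt "2.06 -0.27 -1 0 0 0" --pt "0 0 -3 0 0 0" --pt "0 0 -3 0 0 0"

```text
time: 7.1
tcp_pos: [589.6, -0.0, 138.6]
eef_rot: [-0.0, 0.985, 0.172, 0.0]
contact_force: [-0.1, -0.9, -0.7]
grip_width: 0.158
finger_force: 35.0
```

>>> play_rows --pt "0 0 -0.4 0 0 0" --pt "0 0 -0.4 0 0 0" --pt "0 0 -0.3 0 0 0"

```text
time: 7.4
tcp_pos: [590.2, -0.7, 130.0]
eef_rot: [0.0, 0.985, 0.17, 0.001]
contact_force: [-0.1, -0.1, -0.5]
grip_width: 0.157
finger_force: 35.0
```

>>> play_rows --pt "0 0 -0.2 0 0 0" --pt "0 0 -0.2 0 0 0" --pt "0 0 -0.2 0 0 0"

```text
time: 7.7
tcp_pos: [589.9, -0.9, 123.2]
eef_rot: [0.0, 0.986, 0.169, 0.0]
contact_force: [-0.8, -0.8, -1.1]
grip_width: 0.156
finger_force: 35.0
```

>>> play_rows --pt "0 -0.05 -0.1 0 0 0" --pt "0 0 -0.1 0 0 0" --pt "0 0 0 0 0 0"

```text
time: 8.0
tcp_pos: [590.0, -1.2, 122.0]
eef_rot: [-0.0, 0.986, 0.169, 0.001]
contact_force: [-3.0, 2.3, 8.8]
grip_width: 0.159
finger_force: 35.0
```

>>> play_rows --pt "0 0 -0.1 0 0 0" --pt "0 0 0 0 0 0"

```text
time: 8.2
tcp_pos: [590.1, -1.2, 121.8]
eef_rot: [0.0, 0.986, 0.169, 0.001]
contact_force: [-5.3, 3.3, 14.7]
grip_width: 0.155
finger_force: 35.0
```

>>> play_rows --pt "-0.1 0.05 0.05 0 0 -0.08" --pt "0 0 0 0 0 -0.07" --pt "0 0 -0.07 0 0 -0.1" --pt "0 0 -0.08 0 0 -0.1" --pt "0 0 0 0 0 0"

```text
time: 8.7
tcp_pos: [589.6, -1.0, 120.0]
eef_rot: [0.0, 1.0, -0.007, 0.002]
contact_force: [0.5, -0.5, 5.1]
grip_width: 0.158
finger_force: 35.0
```

```bash
python3 -c "
from cell import state;s=state();print(s['tcp_pos'],s['contact_force'],s['moment'],s['qpos'])"
```

```text
[589.63217777  -1.0330544  120.01021666] [ 0.47411335 -0.53146732  5.05660572] [ 0.03213717 -0.13887643 -0.11604356] [-2.00350854e-01  5.62924833e-01  1.44786445e+00  1.43726250e-04
  1.12761463e+00  1.38344801e+00]
```

>>> play_rows --pt "0 0 -0.08 0 0 -0.1" --pt "0 0 -0.08 0 0 -0.1" --pt "0 0 0 0 0 0"

```text
time: 9.0
tcp_pos: [589.6, -1.1, 118.3]
eef_rot: [0.0, 0.994, -0.106, 0.001]
contact_force: [1.7, 0.1, 5.5]
grip_width: 0.154
finger_force: 35.0
```

>>> play_rows --pt "0 0 -0.04 0 0 -0.05" --pt "0 0 -0.04 0 0 -0.05" --pt "0 0 0 0 0 0"

```text
time: 9.3
tcp_pos: [589.6, -1.1, 117.5]
eef_rot: [0.0, 0.988, -0.155, 0.002]
contact_force: [1.1, 0.5, 5.5]
grip_width: 0.156
finger_force: 35.0
```

```bash
python3 -c "
from cell import state;s=state();print(s['tcp_pos'],s['contact_force'],s['moment'],s['qpos'])"
```

```text
[589.61642692  -1.12545674 117.54105041] [1.06180751 0.53480361 5.47718   ] [ 0.07474797 -0.14589437 -0.02762707] [-2.00455416e-01  5.65854957e-01  1.45013493e+00 -4.76125448e-06
  1.12252354e+00  1.68190761e+00]
```

>>> play_rows --pt "0 0 -0.04 0 0 -0.05" --pt "0 0 -0.04 0 0 -0.05" --pt "0 0 0 0 0 0"

```text
time: 9.6
tcp_pos: [589.7, -1.3, 117.1]
eef_rot: [0.0, 0.979, -0.204, 0.002]
contact_force: [0.4, -0.1, 8.3]
grip_width: 0.156
finger_force: 35.2
```

```bash
python3 -c "
from cell import state;s=state();print(s['tcp_pos'],s['contact_force'],s['moment'],s['qpos'][5])"
```

```text
[589.71601894  -1.25252036 117.07082425] [ 0.39783083 -0.07831679  8.25955273] [ 0.01451598 -0.02349845  0.42455463] 1.7811781772795112
```

>>> play_rows --pt "0 0 -0.04 0 0 -0.05" --pt "0 0 -0.04 0 0 -0.05" --pt "0 0 0 0 0 0"

```text
time: 9.9
tcp_pos: [590.0, -1.4, 117.0]
eef_rot: [0.0, 0.968, -0.252, 0.002]
contact_force: [-0.7, -1.3, 11.5]
grip_width: 0.162
finger_force: 37.5
```

```bash
python3 -c "
from cell import state;s=state();print(s['tcp_pos'],s['contact_force'],s['moment'],s['qpos'][5],s['eef_rot'],s['grip_width'])"
```

```text
[589.9725214   -1.37707142 117.01779902] [-0.73824566 -1.26340187 11.46133016] [-0.05535394  0.21180231  0.88685491] 1.8804271179934298 [ 3.56353363e-04  9.67721990e-01 -2.52009104e-01  2.33131186e-03] 0.16224140775275908
```

Rotation jams near 34°: the height sticks at 117.0 and the moment rises to 0.89 N m. This is the wrong lid, so I'm turning it back and lifting it off.

>>> play_rows --pt "0 0 0.04 0 0 0.1" --pt "0 0 0.08 0 0 0.1" --pt "0 0 0.08 0 0 0.1" --pt "0 0 0.08 0 0 0.1" --pt "0 0 0.08 0 0 0.1"

```text
time: 10.4
tcp_pos: [589.9, -1.4, 120.1]
eef_rot: [0.001, 1.0, -0.003, 0.002]
contact_force: [0.4, -1.1, 6.9]
grip_width: 0.153
finger_force: 35.0
```

>>> play_rows --pt "0 0 0.08 0 0 0.1" --pt "0 0 0.08 0 0 0.1" --pt "0 0 0.04 0 0 0.1" --pt "0 0 0 0 0 0"

```text
time: 10.8
tcp_pos: [589.8, -1.1, 122.0]
eef_rot: [0.001, 0.989, 0.146, 0.002]
contact_force: [0.1, -0.3, 8.0]
grip_width: 0.155
finger_force: 34.8
```

```bash
python3 -c "
from cell import state;s=state();print(s['tcp_pos'],s['contact_force'],s['moment'],s['qpos'][5],s['eef_rot'],s['grip_width'])"
```

```text
[589.75948354  -1.14774151 121.97812998] [ 0.1389257  -0.33930323  8.03567408] [ 0.01465378 -0.09276181  0.11816726] 1.0775475317844954 [6.30692971e-04 9.89299882e-01 1.45884779e-01 1.72519602e-03] 0.15519164737424
```

>>> play_rows --pt "0 0 0.4 0 0 0" --pt "0 0 0.8 0 0 0" --pt "0 0 1.5 0 0 0" --pt "0 0 2 0 0 0" --pt "0 0 1.2 0 0 0"

```text
time: 11.3
tcp_pos: [588.9, -1.0, 181.0]
eef_rot: [0.0, 0.99, 0.144, 0.0]
contact_force: [0.3, 0.2, -0.9]
grip_width: 0.156
finger_force: 34.8
```

>>> play_rows --pt "-2.58 3.02 0 0 0 0.14" --pt "-2.58 3.02 0 0 0 0.14" --pt "-2.58 3.02 0 0 0 0.14" --pt "-2.58 3.02 0 0 0 0.14" --pt "-2.58 3.02 0 0 0 0.14"

```text
time: 11.8
tcp_pos: [458.3, 151.0, 179.4]
eef_rot: [-0.0, 0.879, 0.477, -0.0]
contact_force: [-0.4, 0.0, -0.9]
grip_width: 0.154
finger_force: 34.8
```

>>> play_rows --pt "0 0 -4 0 0 0.14" --pt "0 0 -4 0 0 0.14" --pt "0 0 -4 0 0 0.14" --pt "0 0 -1.5 0 0 0.14" --pt "0 0 0 0 0 0"

```text
time: 12.3
tcp_pos: [458.4, 149.9, 42.6]
eef_rot: [-0.001, 0.714, 0.7, -0.002]
contact_force: [-0.4, -0.3, -0.4]
grip_width: 0.157
finger_force: 34.8
```

```bash
python3 -c "
from cell import state;s=state();print(s['tcp_pos'],s['contact_force'],s['moment'],s['eef_rot'],s['grip_width'])"
```

```text
[458.4165157  149.94490433  42.5851948 ] [-0.4397912  -0.30420721 -0.44661619] [-0.08968099 -0.06681222  0.00355176] [-0.00148518  0.71409326  0.70004669 -0.00180205] 0.15744111244382505
```

>>> play_rows --pt "0 0 -0.6 0 0 0" --pt "0 0 -0.4 0 0 0" --pt "0 0 -0.2 0 0 0" --pt "0 0 0 0 0 0"

```text
time: 12.7
tcp_pos: [459.9, 150.1, 32.6]
eef_rot: [0.0, 0.715, 0.699, 0.0]
contact_force: [-0.0, -0.1, -1.1]
grip_width: 0.156
finger_force: 34.8
```

>>> play_rows --pt "0 0 -0.1 0 0 0" --pt "0 0 0 0 0 0"

```text
time: 12.9
tcp_pos: [459.8, 150.1, 31.5]
eef_rot: [0.0, 0.715, 0.7, 0.0]
contact_force: [-0.5, -0.1, -0.7]
grip_width: 0.155
finger_force: 34.8
```

>>> play_rows --pt "0 0 -0.12 0 0 0" --pt "0 0 0 0 0 0"

```text
time: 13.1
tcp_pos: [459.7, 150.1, 30.1]
eef_rot: [-0.0, 0.715, 0.7, -0.0]
contact_force: [-0.7, -0.4, -0.7]
grip_width: 0.155
finger_force: 34.8
```

>>> play_rows --pt "0 0 -0.1 0 0 0" --pt "0 0 0 0 0 0"

```text
time: 13.3
tcp_pos: [459.8, 150.1, 29.7]
eef_rot: [0.0, 0.714, 0.7, 0.0]
contact_force: [-3.1, -0.5, 8.7]
grip_width: 0.156
finger_force: 34.8
```

>>> play_rows --pt "0 0 0 0 0 0" --pt "0 0 0 0 0 0" --pt "0 0 0 0 0 0" --pt "0 0 0 0 0 0" --pt "0 0 0 0 0 0" --grip -1

```text
time: 13.8
tcp_pos: [459.7, 150.1, 29.1]
eef_rot: [-0.0, 0.714, 0.7, -0.0]
contact_force: [-0.9, -0.5, 0.4]
grip_width: 0.588
finger_force: 0.0
```

>>> play_rows --pt "0 0 1 0 0 0" --pt "0 0 2 0 0 0" --pt "0 0 4 0 0 0" --pt "0 0 4 0 0 0" --pt "0 0 4 0 0 0"

```text
time: 14.3
tcp_pos: [459.4, 150.1, 181.5]
eef_rot: [0.0, 0.714, 0.7, 0.0]
contact_force: [1.3, 0.6, -0.2]
grip_width: 0.998
finger_force: 0.0
```

>>> play_rows --pt "0 3 0.8 0 0 0.07" --pt "0 3 0.8 0 0 0.07" --pt "0 3 0.8 0 0 0.07" --pt "0 3 0.8 0 0 0.068" --pt "0 3 0.8 0 0 0"

```text
time: 14.8
tcp_pos: [459.4, 301.3, 220.3]
eef_rot: [0.0, 0.61, 0.792, 0.0]
contact_force: [0.9, -0.4, 0.0]
grip_width: 0.998
finger_force: 0.0
```

>>> play_rows --pt "0 0 0 0 0 0" --pt "0 0 0 0 0 0"

```text
time: 15.0
tcp_pos: [459.5, 300.1, 219.4]
eef_rot: [0.0, 0.61, 0.792, -0.0]
contact_force: [0.8, 0.2, -0.9]
grip_width: 1.003
finger_force: 0.0
```

Run:
```python
from h import *
import pickle
s=state();print(s['time'],s['tcp_pos'],s['eef_rot'],s['qpos'],s['grip_width'])
c=calibration("wrist");im=camera("wrist")[:,:,::-1];cv2.imwrite("pics/w4.png",im);pickle.dump(c,open("w4.pkl","wb"))
cv2.imwrite("pics/w4b.png",np.clip(im.astype(float)*1.6,0,255))
```

```text
15.0 [459.47577078 300.07995551 219.38997662] [ 1.32708641e-04  6.10282741e-01  7.92183663e-01 -4.77965827e-05] [ 3.65131912e-01  3.80147459e-01  1.45526163e+00 -2.86250644e-04
  1.30612655e+00  1.07245384e-01] 1.0034116208385147[ WARN:0@0.272] global loadsave.cpp:1063 imwrite_ Unsupported depth image for selected encoder is fallbacked to CV_8U.
```

View pics/w4b.png

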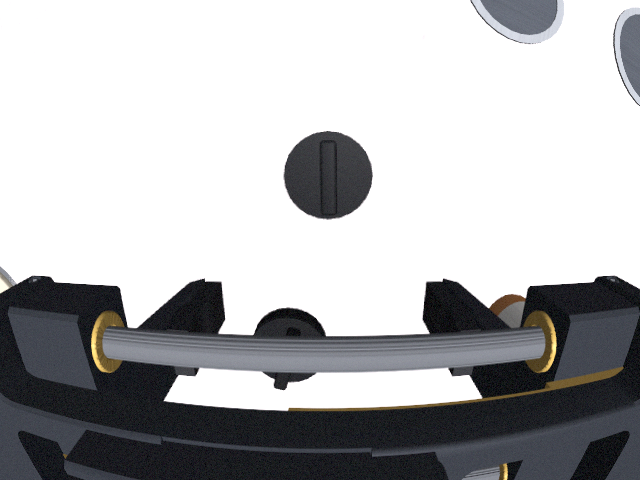

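The second lid's bar runs from (328,140) to (328,215), in line with the tool. The rejected lid stands upright on the counter at (290,345).

Run:
```python
from h import *
import pickle
w1,w4=[pickle.load(open(f"w{i}.pkl","rb")) for i in(1,4)]
a,b=[plane(ray(w4,*p,1),54) for p in((328.3,140.5),(328,215))];d=a-b
print((a+b)/2,np.linalg.norm(d),np.degrees(np.arctan2(d[1],d[0])))
print(tri(ray(w1,171,160.6,1),ray(w4,328.2,177.7,1)))
```

```text
[453.30610561 338.12439327  54.        ] 63.054833423966514 104.59141574982033
(array([453.05324733, 337.97405277,  49.69742802]), np.float64(0.3692778464624547))
```

>>> play_rows --pt "-0.155 0.95 -3.8 0 0 0" --pt "-0.155 0.95 -3.8 0 0 0" --pt "-0.155 0.95 -3.8 0 0 0" --pt "-0.155 0.95 -3.8 0 0 0" --pt "0 0 -0.5 0 0 0"

```text
time: 15.55
tcp_pos: [451.4, 336.7, 58.3]
eef_rot: [-0.002, 0.611, 0.792, -0.004]
contact_force: [-0.1, -0.4, 0.0]
grip_width: 1.0
finger_force: 0.0
```

>>> play_rows --pt "0 0 -1.4 0 0 0" --pt "0 0 -1.2 0 0 0" --pt "0 0 -0.6 0 0 0" --pt "0 0 0 0 0 0"

```text
time: 15.95
tcp_pos: [453.6, 337.8, 30.0]
eef_rot: [-0.0, 0.611, 0.792, -0.0]
contact_force: [0.4, -0.7, 0.3]
grip_width: 1.0
finger_force: 0.0
```

>>> play_rows --pt "0 0 0 0 0 0"

```text
time: 16.05
tcp_pos: [454.0, 338.1, 30.8]
eef_rot: [0.0, 0.611, 0.792, 0.0]
contact_force: [0.2, 0.8, -0.1]
grip_width: 1.001
finger_force: 0.0
```

>>> play_rows --pt "0 0 -0.08 0 0 0" --pt "0 0 0 0 0 0" --pt "0 0 0 0 0 0" --pt "0 0 0 0 0 0" --pt "0 0 0 0 0 0" --grip 1 --grip_force 35

```text
time: 16.55
tcp_pos: [453.5, 338.1, 29.4]
eef_rot: [0.0, 0.611, 0.792, 0.0]
contact_force: [0.1, 0.2, 0.4]
grip_width: 0.571
finger_force: 0.0
```

>>> play_rows --pt "0 0 0 0 0 0" --pt "0 0 0 0 0 0" --pt "0 0 0 0 0 0" --pt "0 0 0 0 0 0" --pt "0 0 0 0 0 0"

```text
time: 17.05
tcp_pos: [453.6, 338.1, 29.3]
eef_rot: [0.0, 0.611, 0.792, 0.0]
contact_force: [-0.6, -0.2, -0.3]
grip_width: 0.158
finger_force: 35.0
```

>>> play_rows --pt "0 0 0.5 0 0 0" --pt "0 0 2.5 0 0 0" --pt "0 0 4 0 0 0" --pt "0 0 4 0 0 0" --pt "0 0 4 0 0 0"

```text
time: 17.55
tcp_pos: [453.3, 338.0, 181.2]
eef_rot: [-0.0, 0.611, 0.792, 0.0]
contact_force: [0.1, 0.4, -0.6]
grip_width: 0.154
finger_force: 35.0
```

>>> play_rows --pt "1.36 -3.39 0 0 0 -0.149" --pt "1.36 -3.39 0 0 0 -0.149" --pt "1.36 -3.39 0 0 0 -0.149" --pt "1.36 -3.39 0 0 0 -0.149" --pt "1.36 -3.39 0 0 0 -0.149"

```text
time: 18.05
tcp_pos: [521.8, 167.2, 179.7]
eef_rot: [0.0, 0.859, 0.513, 0.0]
contact_force: [1.0, 0.4, -1.0]
grip_width: 0.16
finger_force: 35.0
```

>>> play_rows --pt "1.36 -3.39 0 0 0 -0.149" --pt "1.36 -3.39 0 0 0 -0.149" --pt "1.36 -3.39 0 0 0 -0.149" --pt "1.36 -3.39 0 0 0 -0.149" --pt "1.36 -3.39 0 0 0 -0.149"

```text
time: 18.55
tcp_pos: [589.8, -2.4, 179.7]
eef_rot: [-0.0, 0.986, 0.165, 0.0]
contact_force: [0.5, -0.2, 0.1]
grip_width: 0.157
finger_force: 35.0
```

>>> play_rows --pt "0 0 -2 0 0 0" --pt "0 0 -2 0 0 0" --pt "0 0 0 0 0 0" --pt "0 0 0 0 0 0"

```text
time: 18.95
tcp_pos: [589.6, -0.8, 140.0]
eef_rot: [0.0, 0.986, 0.168, 0.0]
contact_force: [0.1, 0.2, -0.2]
grip_width: 0.154
finger_force: 35.0
```

>>> play_rows --pt "0 0 -0.6 0 0 0" --pt "0 0 -0.5 0 0 0" --pt "0 0 -0.4 0 0 0" --pt "0 0 0 0 0 0"

```text
time: 19.35
tcp_pos: [589.4, -0.8, 123.9]
eef_rot: [-0.0, 0.986, 0.168, -0.0]
contact_force: [0.5, 0.1, -0.7]
grip_width: 0.155
finger_force: 35.0
```

>>> play_rows --pt "0 0 -0.15 0 0 0" --pt "0 0 -0.15 0 0 0" --pt "0 0 0 0 0 0"

```text
time: 19.65
tcp_pos: [589.7, -0.9, 121.8]
eef_rot: [0.0, 0.986, 0.168, 0.0]
contact_force: [-0.9, 0.3, 2.7]
grip_width: 0.153
finger_force: 35.0
```

>>> play_rows --pt "0 0 -0.08 0 0 0" --pt "0 0 0 0 0 0"

```text
time: 19.85
tcp_pos: [589.8, -0.9, 121.6]
eef_rot: [0.0, 0.986, 0.168, 0.001]
contact_force: [-2.4, 0.7, 8.1]
grip_width: 0.156
finger_force: 35.0
```

>>> play_rows --pt "-0.02 0 0 0 0 -0.08" --pt "0 0 0 0 0 -0.07" --pt "0 0 -0.08 0 0 -0.1" --pt "0 0 -0.08 0 0 -0.1" --pt "0 0 -0.08 0 0 -0.1"

```text
time: 20.35
tcp_pos: [589.9, -0.8, 118.9]
eef_rot: [-0.0, 0.998, -0.058, 0.001]
contact_force: [-0.3, 1.3, 4.5]
grip_width: 0.152
finger_force: 35.0
```

>>> play_rows --pt "0 0 -0.08 0 0 -0.1" --pt "0 0 -0.04 0 0 -0.05" --pt "0 0 -0.04 0 0 -0.05" --pt "0 0 0 0 0 0"

```text
time: 20.75
tcp_pos: [589.9, -0.9, 117.1]
eef_rot: [-0.0, 0.988, -0.156, 0.001]
contact_force: [0.6, 0.1, 3.9]
grip_width: 0.153
finger_force: 35.0
```

```bash
python3 -c "
from cell import state;s=state();print(s['tcp_pos'],s['contact_force'],s['moment'],s['qpos'][5])"
```

```text
[589.87016089  -0.90680793 117.14196093] [0.5837173  0.08101144 3.87830509] [ 0.05269062 -0.18712974 -0.02785377] 1.6832680232932986
```

Rel −29° now, no jam so far. Continuing.

>>> play_rows --pt "0 0 -0.08 0 0 -0.1" --pt "0 0 -0.08 0 0 -0.1" --pt "0 0 0 0 0 0"

```text
time: 21.05
tcp_pos: [589.8, -1.0, 115.5]
eef_rot: [-0.0, 0.967, -0.254, 0.001]
contact_force: [0.7, -1.6, 4.7]
grip_width: 0.157
finger_force: 35.0
```

```bash
python3 -c "
from cell import state;s=state();print(s['tcp_pos'],s['contact_force'],s['moment'],s['qpos'][5])"
```

```text
[589.82931705  -1.04583751 115.46859699] [ 0.73316686 -1.59402515  4.70543774] [-0.08028441 -0.1755885  -0.16092535] 1.883303658110919
```

Past the jam zone and sinking evenly, so this is the right lid.

>>> play_rows --pt "0 0 -0.08 0 0 -0.1" --pt "0 0 -0.08 0 0 -0.1" --pt "0 0 -0.08 0 0 -0.1" --pt "0 0 -0.06 0 0 -0.08" --pt "0 0 0 0 0 0"

```text
time: 21.55
tcp_pos: [589.8, -1.2, 112.3]
eef_rot: [-0.0, 0.902, -0.431, 0.001]
contact_force: [2.3, -1.1, 4.2]
grip_width: 0.156
finger_force: 35.0
```

```bash
python3 -c "
from cell import state;s=state();print(s['tcp_pos'],s['contact_force'],s['moment'],s['eef_rot'],s['qpos'][5])"
```

```text
[589.81710014  -1.22350821 112.33990739] [ 2.29314425 -1.13496214  4.21993642] [-0.09982106 -0.30174313 -0.14606692] [-5.44311035e-05  9.02401680e-01 -4.30895094e-01  7.89517852e-04] 2.2614663198103004
```

>>> play_rows --pt "0 0 -0.04 0 0 -0.04" --pt "0 0 -0.02 0 0 -0.03" --pt "0 0 0 0 0 0"

```text
time: 21.85
tcp_pos: [589.9, -1.1, 112.3]
eef_rot: [-0.0, 0.887, -0.461, 0.001]
contact_force: [0.2, -0.3, 8.1]
grip_width: 0.153
finger_force: 35.0
```

```bash
python3 -c "
from cell import state;s=state();print(s['tcp_pos'],s['contact_force'],s['moment'],s['eef_rot'],s['qpos'][5])"
```

```text
[589.89914744  -1.07442364 112.2904086 ] [ 0.22809763 -0.31411925  8.1207726 ] [ 0.04614352 -0.06734414  0.14205979] [-1.90575787e-04  8.87273980e-01 -4.61241687e-01  9.76988853e-04] 2.3294699746070164
```

It has stopped sinking at 112.3 (middle point ≈ 5 mm above the rim), so it is home. Releasing and checking.

>>> play_rows --pt "0 0 0 0 0 0" --pt "0 0 0 0 0 0" --pt "0 0 0 0 0 0" --pt "0 0 0 0 0 0" --pt "0 0 0 0 0 0" --grip -1

```text
time: 22.35
tcp_pos: [589.2, -0.9, 111.1]
eef_rot: [0.0, 0.887, -0.463, -0.0]
contact_force: [0.4, 0.2, -0.0]
grip_width: 0.584
finger_force: 0.0
```

>>> play_rows --pt "0 0 0.5 0 0 0" --pt "0 0 1 0 0 0" --pt "0 0 2 0 0 0" --pt "0 0 4 0 0 0" --pt "0 0 4 0 0 0"

```text
time: 22.85
tcp_pos: [589.0, -0.8, 228.3]
eef_rot: [0.0, 0.887, -0.463, -0.0]
contact_force: [-0.2, -1.1, 0.6]
grip_width: 0.998
finger_force: 0.0
```

>>> play_rows --pt "-3 0 1 0 0 0" --pt "-3 0 1 0 0 0" --pt "-3 0 1 0 0 0" --pt "-3 0 0 0 0 0" --pt "0 0 0 0 0 0"

```text
time: 23.35
tcp_pos: [467.3, -0.6, 257.8]
eef_rot: [-0.0, 0.886, -0.463, 0.001]
contact_force: [0.3, 0.1, -0.5]
grip_width: 1.0
finger_force: 0.0
```

Run:
```python
from h import *
a=camera("side")[:,:,::-1]; b=camera("wrist")[:,:,::-1]
cv2.imwrite("pics/end.png",np.hstack([cv2.resize(a[120:360,180:400],(440,480)),cv2.resize(b,(360,270),interpolation=cv2.INTER_AREA).copy() if 0 else cv2.copyMakeBorder(cv2.resize(b,(360,270)),105,105,0,0,cv2.BORDER_CONSTANT)]))
```

```text
(no output)
```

View pics/end.png

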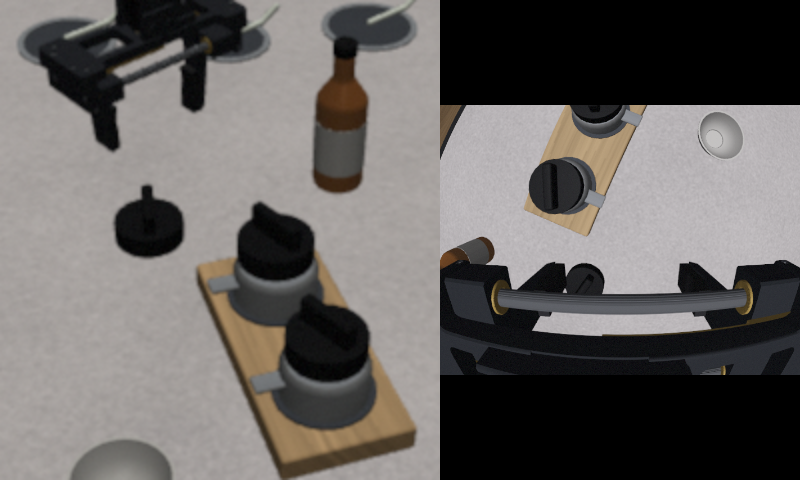

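The picture shows both jars closed with their bars parallel, the fitted lid at (275,245) level and fully down. The other lid stands upright at (149,225), and the bottle and bowl are unmoved.

```bash
python3 -c "
from cell import job_done;print(job_done())"
```

```text
the job is handed in; nothing more can be done
None
```

The second lid I tried is screwed fully home on the open jar and released. The first jammed near 34° and now lies upright on the counter. The bottle, spoon cup and bowl were not touched, and I handed the job in after about 23.5 s.

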